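Clamp a filter cube under a wing-nut hold-down

ROBOT

A 6-joint arm with a two-finger parallel gripper is mounted at the origin on a cart in front of the work surface, level with it; the furniture and walls round the work are solid. World frame = base frame: x ahead of the robot, y to its left, z up, the work surface at z = 0. Lengths are in m, angles in rad, forces in N, time in s.
With the tool pointing down it reaches from about 0.35 to 0.975 m from the base axis. Payload 4.9 kg.
Tool frame: the origin (TCP) lies midway between the tips of the shut fingers; the grasp point (between the pads) lies behind it (manip.tcp_to_grasp is the z of the grasp point in the tool frame, in m); z points along the fingers, y is the direction in which the jaws open and shut (so a half turn about z gives the same grasp; the last joint's range is limited). The gripper opens to 85 mm and grips with 20 to 120 N. Pads are 22 mm wide; open, the fingers measure 114 mm over their backs; the gripper's body (76 mm by 85 mm) begins 54 mm behind the grasp point. The pads swing forward as they close: fully open they stand 13 mm farther back than shut.
Start: joints at [1.036, 0.053, 1.613, -0, 1.476, -0.119], TCP at [0.252, 0.572, 0.203] pointing down, gripper open.
Joint ranges: [-3.01, 3.01], [-1.01, 2.22], [0.06, 2.58], [-1.02, 4.17], [0.09, 2.62], [-3.14, 3.14]. Speed limits (rad/s): [2.57, 2.57, 3.14, 3.14, 3.14, 3.14].

INTERFACE

Orientations are given as a unit quaternion [w, x, y, z].
In Python, from plant import status, vision, order, regions_of, manip gives the robot as it stands. The module is installed in compiled form; this text tells all that it offers.
- The arm moves only by the shell command python3 -m crank 'ROWS'. ROWS is JSON, one flat list of numbers, 5 for each row, row after row: the shift along the tool's x, y, z in mm, then the turn about the tool's z in degrees, then the opening in per cent of the stroke, from 0 (shut) to 100 (fully open). In form: [tx, ty, tz, yaw, fingers, tx, ty, tz, yaw, fingers, ...]. A call has exactly 10 rows; each row is the pose to reach, as a shift and turn from the pose commanded when the call began, along the tool's axes at that moment; what a row does not reach only later rows make up. A row lasts 1/10 s, in which the tool goes at most 50 mm and 8.59 degrees, less where a joint would pass 70% of its speed; a pose out of reach is approached as far as the arm can. A call with a gripper value outside its range is refused whole. The fingers move at their own pace and stop on an object; the grip force is fixed at half the most. Time passes only in rows, so rows that repeat a pose let the fingers close, or fill a call up. It gives the time, the measured TCP pose, the force and the opening at its end, in the units of the state.
- status.state(): the state, without advancing time (a new reading comes with each control period).
- vision.grab_frame(name): name is "side" or "top"; returns (picture, depth): 420x560x3 uint8, red, green, blue; 420x560 float32, m along the optical axis (not along the pixel's ray), 0 where there is no reading.
- vision.get_calibration(name): a dict with "camera_matrix" (3x3 intrinsics, pixels), "R" (3x3) and "t" (3): a world point X has camera coordinates R X + t. Camera axes: x right, y down, z forward; pixel columns grow to the right and rows downward; lengths in m; the calibration is good to about 2 mm. A picture is of the moment at which its call begins. get_calibration takes no time and is no camera call.
- order.job_done(): hands the job in, once; it reports no verdict.
Trained networks look in the newest picture that a camera, given by its name, has taken for a name from the list of things; names that differ only in an ending like _2 or _b are one class to them, and where a whole thing is asked for, a point or a joint stands for the part that bears it (a point fixed in the world has none). Each returns a list of dicts, best first, with "confidence" (0 to 1); they miss things now and then, are a little off and sometimes report something else, mostly with a low value. They report only what shows in the picture. A call takes as long as a camera call. They do not tell look-alikes from the thing itself.
- regions_of(camera, name): "region" (420x560 bool, what is visible of it) and "extent" ([centre column, centre row, width, height] in pixels, round what is visible of it).
The state is a dict: "time": time; "joint_pos": joint angles; "joint_vel": joint speeds; "joint_efforts": joint torques, N m; "tool_pos": TCP position; "tool_rot": TCP orientation; "contact_force": force on the tool from outside, world axes, zero at the start; "ft_torque": the same for the moment, N m; "gripper_width": opening from 0.0 (shut) to 1.0 (fully open).
Only numpy, scipy, OpenCV 4.12 (cv2) and the standard library are available. Lean on these libraries where they do the work, as an engineer would, in place of code of your own. Each camera call takes 0.05 s, during which the arm holds its last target. There are 200 camera calls.

TASK

Slide the black filter cube on the breadboard plate straight back under the raised clamp strap until it meets the stop block, in line with the strap's toe. Then tighten the wing nut, clockwise from above until it will turn no further and the strap holds the cube down. Do not lean on or knock the two upright posts behind the nut, and leave everything else where it is.

Things in the scene. Friction and masses are not known exactly. Their poses are not given: they have to be found in the camera images.
- clamp_base: Hold-down clamp on an aluminium plate (mm: x -110 to 55, y -70 to 105, 10 thick), fixed on the table, any place, yaw within 0.25. Origin: underside, on the axis of the upright stud (10 thick, top at z 92) that carries the wing nut; +x to the back, away from the robot, +y left, z up. Stop block: front face at x 20, y 37 to 87, z 10 to 32. Plate before the stop is bare, the cube slides there.
- seat (a point): Where the filter cube's origin comes when it is home: on the plate's upper face, 62 mm to the left (+y) of the stud, 20 mm in front of the stop's face, under the strap's toe. Axes as clamp_base; 10 mm above the table.
- filter_cube: Black filter cube, 40x40 mm, 36 high, loose, about 0.25 kg. It stands with its round window (its -x side; ring 4 mm proud) facing the clamp's left (+y): its own +y axis points to the clamp's +x (back) within 0.1 rad, flat faces 20 mm before and behind the origin. Origin: on the underside, below the middle. It starts on the plate 40 to 70 mm in front of the seat, in line within 6 mm.
- strap: Level steel strap, 24 mm wide (x), 8 thick, y -38 to 74 in the clamp's axes. It only goes straight up and down, carried by the wing nut: 4 mm lower per full turn of tightening. Origin: on the stud axis, level with the underside of the toe pad; the bar lies 4 to 12 mm above that.
- strap_toe (a point): Centre of the underside of the round rubber toe pad (18 mm across) under the strap's left end; it presses on the top of the filter cube. At the start it hangs 3.4 to 4.5 mm above the level of the cube's top.
- wing_nut (a joint): Turn of the wing nut, rad; grows as it tightens, clockwise from above. At 0 the wings lie along the clamp's y axis; at q they are turned clockwise by q from there. Starts at 0 to 1.6; the toe meets the cube at about 7.0 and the nut stops hard at 7.6. Friction 0.05 N m: it stays where left; about 2 N on a wing turns it.
- nut_foot (a point): Bottom centre of the wing nut, on the strap's top face, on the stud axis; 62.5 mm above the table at joint 0, 57.6 when tight. Boss 25 mm across at the foot, 17 at the top, 15 high. Two upright wings opposite each other, 6 mm thick, reach 34 mm from the axis; their ears are discs from 5.5 to 25.5 mm above the foot.
- wing_tip (a point): Outer tip of one of the two like wings, 34 mm from the axis and 15.5 mm above nut_foot; the other is opposite.
- post_left: Steel optical post, 12 mm thick, fixed upright on the plate behind the nut to the left, 30 mm back and 30 mm left of the stud axis. Origin at its foot on the plate (a 22 mm collar, 6 high); top 98 mm above the origin, above the nut. The wings pass it with about 2 mm to spare.
- post_right: The like post behind the nut to the right, 30 mm back and 30 mm right of the stud axis.
- lens_ring: short black threaded lens ring, 30 mm across, 12 mm high, on the front right corner of the plate; bystander; sizes in mm, origin under its middle
- slide_box: blue slide box 91x95x36, bystander; sizes in mm, origin under its middle
- driver: grey ball driver, 180 long, bystander; sizes in mm, origin under its middle
- pen: marker pen 127 long, 13 thick, bystander; sizes in mm, origin under its middle
- lens_tissue: lens tissue booklet 70x100x9, bystander; sizes in mm, origin under its middle
- air_blower: black rubber air blower, 56 across, 105 high, bystander; sizes in mm, origin under its middle
- pipette_tips: box of pipette tips 94x70x56, bystander; sizes in mm, origin under its middle
- post_holder: black post holder, 38x25x50, bystander; sizes in mm, origin under its middle
- usb_stick: USB stick 18x60x9, bystander; sizes in mm, origin under its middle
Things that resemble listed ones, but are neither listed nor needed, are in the scene too. Leave any orange or red look-alike of the filter_cube alone.

How it is judged:
On the way:
1. the filter cube stands against the stop under the strap while the strap is still clear of it (x of filter_cube in the frame of seat between -0.005 and 0.005 m and y of filter_cube in the frame of seat between -0.014 and 0.014 m and angle between the y axis of filter_cube and the x axis of clamp_base, either way round below 0.17 rad and angle between filter_cube's own z axis and vertical below 0.08 rad and value of joint wing_nut below 6.5 rad), for 0.2 s.
At the end, for the whole second after the job is handed in: The filter cube stands flat at the seat (within 5 mm of it front to back, 14 mm sideways, square within 0.17 rad), the wing nut is at its end (joint over 7.3 of 7.6 rad), and the strap presses on the cube (over 0.5 N) (x of filter_cube in the frame of seat between -0.005 and 0.005 m and y of filter_cube in the frame of seat between -0.014 and 0.014 m and angle between the y axis of filter_cube and the x axis of clamp_base, either way round below 0.17 rad and angle between filter_cube's own z axis and vertical below 0.08 rad and value of joint wing_nut above 7.3 rad and contact force between strap and filter_cube above 0.5 N and linear speed of filter_cube below 0.01 m/s); the robot touches nothing.
It fails at once if an upright post is pressed with more than 8 N (contact force between any of the arm, the fingers and post_left above 8 N or contact force between any of the arm, the fingers and post_right above 8 N).
It fails at once if a bystander is moved by more than 20 mm (distance of any of lens_ring, slide_box, driver, pen, lens_tissue, air_blower, pipette_tips, post_holder, usb_stick from where it was at the start of the episode above 0.02 m).
It also fails if it takes over 64 s, if anything falls off the work surface, if the arm or the gripper's body presses on something with over 40 N, if the wrist force passes 120 N, or if a joint passes its speed limit or range.

## Working session

There is one attempt and no reset: what is moved stays moved. The work goes in short steps, Python scripts to look and compute and a shell command to move; the robot and the scene stay as the last step left them, time stands still between calls to the robot, and variables do not carry over. Pictures are saved under pics/ and viewed, on a budget of 10 in all, crops included, one or two more only if the job needs it, and the job is handed in when it is done.

```bash
mkdir -p pics; cat > h.py <<'E'
import numpy as np, cv2
from plant import status, vision, order, regions_of, manip
def cloud(name):
    im,d=vision.grab_frame(name); c=vision.get_calibration(name)
    K,R,t=[np.array(c[k]) for k in("camera_matrix","R","t")]
    v,u=np.mgrid[:420,:560]; P=np.stack([(u-K[0,2])/K[0,0]*d,(v-K[1,2])/K[1,1]*d,d],-1)
    W=(P-t)@R; W[d==0]=np.nan
    return im,W,(K,R,t)
def save(n,im): cv2.imwrite('pics/'+n,cv2.cvtColor(im,cv2.COLOR_RGB2BGR))
E
python3 - <<'E'
from h import *
s=status.state(); print({k:np.round(v,3) for k,v in s.items()}, manip.tcp_to_grasp)
for c in('side','top'):
    im,W,(K,R,t)=cloud(c); save(c+'0.png',im); print(c,'cam pos',-R.T@t,'axis',R[2])
    for n in('clamp_base','filter_cube','strap','wing_nut','post_left','lens_ring','slide_box','air_blower','pipette_tips','post_holder'):
        for r in regions_of(c,n)[:3]:
            p=W[r['region']]; p=p[~np.isnan(p[:,0])]
            if len(p): print(c,n,round(r['confidence'],2),np.round(r['extent']),'med',np.round(np.median(p,0),3),'lo',np.round(np.percentile(p,3,0),3),'hi',np.round(np.percentile(p,97,0),3))
E
```

```text
{'time': np.float64(0.0), 'joint_pos': array([ 1.036,  0.053,  1.614,  0.   ,  1.476, -0.119]), 'joint_vel': array([-0.001, -0.   ,  0.001, -0.   , -0.002, -0.002]), 'joint_efforts': array([ 0.0000e+00, -3.9370e+01, -3.7017e+01, -0.0000e+00,  7.0000e-03,
        0.0000e+00]), 'tool_pos': array([0.252, 0.571, 0.201]), 'tool_rot': array([-0.   ,  0.206,  0.978, -0.001]), 'contact_force': array([-0.046,  0.134,  0.587]), 'ft_torque': array([ 0.037, -0.017,  0.017]), 'gripper_width': np.float64(0.999)} -0.0187
side cam pos [0.55890428 0.64279152 0.46636723] axis [ 0.00907195 -0.89202614 -0.45189277]
side clamp_base 0.74 [289. 241. 104. 101.] med [ 0.574 -0.091  0.011] lo [ 0.48  -0.172  0.005] hi [ 0.633 -0.011  0.09 ]
side filter_cube 0.77 [301. 261.  23.  29.] med [ 0.528 -0.032  0.04 ] lo [ 0.509 -0.064  0.013] hi [ 0.548 -0.026  0.048]
side filter_cube 0.61 [305. 211.  21.  24.] med [ 0.522 -0.25   0.027] lo [ 0.502 -0.282  0.   ] hi [ 0.541 -0.245  0.038]
side filter_cube 0.6 [250. 208.  18.  22.] med [ 0.639 -0.251  0.031] lo [ 0.615 -0.282  0.004] hi [ 0.652 -0.246  0.038]
side st
[... 2481 characters left out ...]
op slide_box 0.74 [205. 275.  43.  38.] med [0.391 0.049 0.035] lo [0.352 0.004 0.025] hi [0.432 0.095 0.04 ]
top air_blower 0.67 [219. 121.  30.  27.] med [0.75  0.025 0.053] lo [0.731 0.003 0.024] hi [0.777 0.05  0.083]
top air_blower 0.62 [339. 280.  43.  33.] med [ 0.38  -0.255  0.009] lo [ 0.347 -0.301  0.004] hi [ 0.412 -0.208  0.013]
top pipette_tips 0.98 [295. 120.  40.  34.] med [ 0.752 -0.159  0.056] lo [ 0.724 -0.203  0.016] hi [ 0.787 -0.117  0.061]
top post_holder 0.76 [362. 124.  18.  15.] med [ 0.739 -0.307  0.043] lo [ 0.732 -0.325  0.012] hi [ 0.752 -0.295  0.053]
top post_holder 0.61 [206. 277.  42.  43.] med [0.391 0.049 0.035] lo [0.35  0.004 0.014] hi [0.433 0.096 0.04 ]
```

```bash
python3 - <<'E'
from h import *
out=[]
for c,(u,v) in(('side',(290,230)),('top',(275,205))):
    im,W,_=cloud(c); out.append(cv2.resize(im[v-65:v+65,u-65:u+65],(400,400),interpolation=cv2.INTER_CUBIC))
    m=lambda lo,hi,z0,z1:W[(W[...,0]>lo[0])&(W[...,0]<hi[0])&(W[...,1]>lo[1])&(W[...,1]<hi[1])&(W[...,2]>z0)&(W[...,2]<z1)]
    def rect(n,p):
        r=cv2.minAreaRect((p[:,:2]*1000).astype(np.float32)); print(c,n,len(p),np.round(r[0],1),np.round(r[1],1),round(r[2],1),'z',np.round(np.median(p[:,2])*1000,1))
    lo,hi=(.44,-.21),(.66,.01)
    rect('plate',m(lo,hi,.0075,.013))
    rect('cubetop',m((.49,-.09),(.565,-.01),.041,.052))
    rect('strap',m((.55,-.16),(.62,-.03),.056,.068))
    rect('wings',m((.53,-.16),(.605,-.06),.072,.090))
    rect('posts',m((.595,-.1),(.65,-.07),.06,.112)) 
    rect('postsR',m((.595,-.2),(.66,-.12),.09,.112)); rect('postsL',m((.595,-.12),(.66,-.06),.09,.112)); rect('studtop',m((.55,-.15),(.6,-.08),.089,.095))
save('crops.png',np.hstack(out))
E
```

```text
side plate 3049 [ 553.8 -103.7] [177.6 165.1] 78.7 z 10.4
side cubetop 361 [527.7 -47. ] [46.3 40. ] 81.9 z 46.3
side strap 407 [ 593.4 -102.6] [96.6 47.2] 78.8 z 61.8
side wings 293 [ 575.2 -137.4] [42.6 60.9] 87.4 z 78.5
side posts 132 [603.4 -88.6] [12.3 34.6] 36.0 z 82.9
side postsR 77 [ 601.  -159.7] [11.3 11.4] 69.0 z 101.1
side postsL 74 [ 611.9 -100.8] [10.5 12. ] 0.9 z 100.4
side studtop 16 [ 577.7 -124.2] [7.2 9. ] 1.4 z 91.4
top plate 2878 [555.3 -99.9] [196.6 214.7] 2.0 z 10.1
top cubetop 302 [530.2 -48.3] [43.6 40. ] 82.5 z 46.2
top strap 432 [ 592.5 -109.5] [108.4  42.4] 78.4 z 62.0
top wings 91 [ 575.2 -136.8] [38.3 56.2] 82.9 z 80.6
top posts 33 [606.  -85.1] [21.8 30. ] 1.7 z 63.6
top postsR 30 [ 603.2 -144.3] [46.4 10.3] 89.3 z 108.0
top postsL 28 [ 614.8 -104. ] [ 9.2 10.6] 86.1 z 107.6
top studtop 13 [ 579.6 -126.5] [6.7 8.7] 90.0 z 91.1
```

View pics/crops.png

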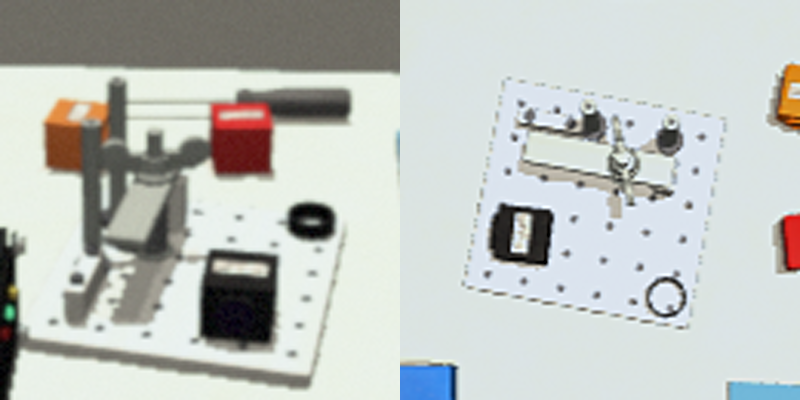

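View pics/top0.png

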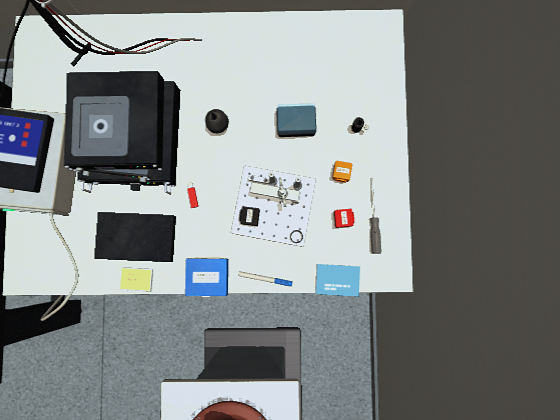

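```bash
cat >> h.py <<'E'
S=np.array([.578,-.126]); YAW=np.radians(-11.3)
def rot(a): return np.array([[np.cos(a),-np.sin(a)],[np.sin(a),np.cos(a)]])
RC=rot(YAW)
def w2c(p): return (np.asarray(p)-S)@RC
from scipy.spatial.transform import Rotation
def pose():
    s=status.state(); w,x,y,z=s['tool_rot']; M=Rotation.from_quat([x,y,z,w]).as_matrix()
    return np.array(s['tool_pos']),M,s
def rel(cx,cy,z,ya):
    """clamp mm, world z mm, tool-y angle in clamp deg -> shift mm, yaw deg"""
    p,M,s=pose(); t=np.r_[S+RC@np.array([cx,cy])/1000,z/1000]
    cur=np.degrees(np.arctan2(M[1,1],M[0,1])-YAW)
    return np.round(np.r_[M.T@(t-p)*1000,-((ya-cur+180)%360-180)],1)
def show():
    p,M,s=pose(); print('t',round(float(s['time']),2),'clamp',np.round(w2c(p[:2])*1000,1),'z',np.round(p[2]*1000,1),'ya',round(np.degrees(np.arctan2(M[1,1],M[0,1])-YAW),1),'F',np.round(s['contact_force'],1),'j',np.round(s['joint_pos'],2),'tilt',np.round(M[:,2],3))
def wing():
    for c in('side','top'):
        im,W,_=cloud(c); q=w2c(W[...,:2])*1000; r=np.hypot(q[...,0],q[...,1]); z=W[...,2]*1000
        m=(r<36)&(r>9)&(z>66)&(z<92); P=q[m]
        if len(P)<8: print(c,'few',len(P)); continue
        a=np.arctan2(P[:,1],P[:,0]); ang=np.degrees(np.angle(np.mean(np.exp(2j*a))))/2
        print(c,'wing line deg (clamp)',round(ang,1),'n',len(P),'zmax',np.round(np.percentile(z[m],95),1),'zmed strap',np.round(np.median(z[(abs(q[...,0])<9)&(q[...,1]>40)&(q[...,1]<70)&(z>52)&(z<70)]),1))
def cube():
    for c in('side','top'):
        im,W,_=cloud(c); q=w2c(W[...,:2])*1000; z=W[...,2]*1000
        m=(q[...,0]>-115)&(q[...,0]<15)&(q[...,1]>30)&(q[...,1]<100)&(z>41)&(z<50); P=q[m].astype(np.float32)
        f=(q[...,0]>-115)&(q[...,0]<15)&(q[...,1]>35)&(q[...,1]<100)&(z>16)&(z<50); F=q[f]
        r=cv2.minAreaRect(P); print(c,'cube top rect',np.round(r[0],1),np.round(r[1],1),round(r[2],1),'all lo/hi',np.round(np.percentile(F,[2,98],0),1).tolist())
E
python3 - <<'E'
from h import *
show(); wing(); cube()
for c in('side','top'):
    im,W,_=cloud(c); x,y,z=W[...,0],W[...,1],W[...,2]
    for a in np.arange(.2,.55,.1):
        print(c,round(a,1),[ (round(float(b),2),int(1000*np.nanmax(z[k]))) if (k:=(x>a)&(x<a+.1)&(y>b)&(y<b+.1)).any() else None for b in np.arange(-.1,.6,.1)])
print('rel to push start',rel(-112,64,200,90))
E
```

```text
t 1.2 clamp [-456.   620.4] z 202.5 ya 77.5 F [-0.1  0.1  0.1] j [ 1.04  0.05  1.61  0.    1.48 -0.12] tilt [-0. -0. -1.]
side wing line deg (clamp) 20.0 n 257 zmax 86.4 zmed strap 62.1
top wing line deg (clamp) 21.2 n 75 zmax 88.3 zmed strap 61.2
side cube top rect [-64.7  67.4] [40.1 45.8] 3.6 all lo/hi [[-85.0, 46.9], [-46.2, 89.2]]
top cube top rect [-62.1  66.7] [40.1 43.4] 4.4 all lo/hi [[-82.2, 44.9], [-42.7, 88.1]]
side 0.2 [None, None, None, None, None, None, None]
side 0.3 [(-0.1, 14), (0.0, 38), (0.1, 36), (0.2, 12), None, None, None]
side 0.4 [(-0.1, 12), (0.0, 38), (0.1, 34), (0.2, 35), None, None, None]
side 0.5 [(-0.1, 63), (0.0, 11), (0.1, 63), (0.2, 38), None, None, (0.5, 455)]
top 0.2 [(-0.1, -784), (0.0, -782), (0.1, -781), (0.2, -784), (0.3, -785), (0.4, -55), (0.5, -58)]
top 0.3 [(-0.1, 16), (0.0, 43), (0.1, 15), (0.2, 16), (0.3, 14), (0.4, 6), (0.5, 6)]
top 0.4 [(-0.1, 16), (0.0, 43), (0.1, 39), (0.2, 39), (0.3, 44), (0.4, 8), (0.5, 6)]
top 0.5 [(-0.1, 67), (0.0, 12), (0.1, 62), (0.2, 42), (0.3, 114), (0.4, 147), (0.5, 54)]
rel to push start [-456.4 -468.6    2.5  -12.5]
```

```bash
python3 -m crank '[-456,-469,0,-12.5,0, -456,-469,0,-12.5,0, -456,-469,0,-12.5,0, -456,-469,0,-12.5,0, -456,-469,0,-12.5,0, -456,-469,0,-12.5,0, -456,-469,0,-12.5,0, -456,-469,0,-12.5,0, -456,-469,0,-12.5,0, -456,-469,0,-12.5,0]'; python3 -c "
from h import *
show(); print(rel(-112,64,120,90))"
```

```text
time: 2.5
tool_pos: [0.4269, 0.1011, 0.2029]
tool_rot: [0.001, 0.099, 0.995, 0.0]
contact_force: [1.2, 0.2, 0.5]
gripper_width: -0.001
t 2.5 clamp [-192.7  193. ] z 202.9 ya 90.0 F [1.2 0.2 0.5] j [ 0.06 -0.42  2.03  0.    1.54 -1.31] tilt [ 0.002  0.    -1.   ]
[ -80.6 -129.    83.    -0. ]
```

```bash
python3 -m crank '[-40,-64,0,0,0, -80,-129,0,0,0, -80,-129,20,0,0, -80,-129,50,0,0, -80,-129,83,0,0, -80,-129,83,0,0, -80,-129,83,0,0, -80,-129,83,0,0, -80,-129,83,0,0, -80,-129,83,0,0]'; python3 -c "
from h import *
show(); print(rel(-112,64,26,90)); im,_,_=cloud('side'); im2,_,_=cloud('top')
f=lambda i,u,v:cv2.resize(i[v-80:v+80,u-80:u+80],(400,400),interpolation=cv2.INTER_CUBIC)
save('a1.png',np.hstack([f(im,300,220),f(im2,265,215)]))"
```

```text
time: 3.5
tool_pos: [0.4807, -0.0391, 0.1214]
tool_rot: [0.002, 0.098, 0.995, -0.0]
contact_force: [0.2, 0.3, -0.0]
gripper_width: -0.002
t 3.5 clamp [-112.5   66.1] z 121.4 ya 90.0 F [ 0.2  0.3 -0. ] j [-0.24 -0.24  2.02  0.    1.35 -1.61] tilt [ 0.003 -0.001 -1.   ]
[-0.1 -2.1 95.4  0. ]
```

View pics/a1.png

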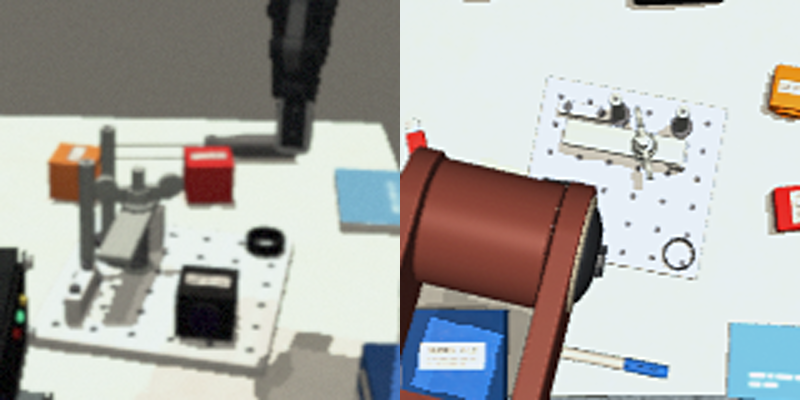

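```bash
python3 -m crank '[0,-2,40,0,0, 0,-2,80,0,0, 0,-2,95,0,0, 0,-2,95,0,0, -10,-2,95,0,0, -20,-2,95,0,0, -28,-2,95,0,0, -36,-2,95,0,0, -44,-2,95,0,0, -44,-2,95,0,0]'; python3 -c "
from h import *
show(); cube()"
```

```text
time: 4.6
tool_pos: [0.5237, -0.0502, 0.025]
tool_rot: [0.001, 0.099, 0.995, -0.0]
contact_force: [0.7, 0.4, 0.3]
gripper_width: -0.0
t 4.6 clamp [-68.1  63.7] z 25.0 ya 90.0 F [0.7 0.4 0.3] j [-0.24 -0.    1.98 -0.    1.16 -1.61] tilt [ 0.001 -0.    -1.   ]
side cube top rect [-64.8  67. ] [39.9 44.3] 3.5 all lo/hi [[-85.0, 49.7], [-46.2, 89.2]]Traceback (most recent call last):
  File "<string>", line 3, in <module>
    show(); cube()
            ~~~~^^
  File "h.py", line 37, in cube
    r=cv2.minAreaRect(P); print(c,'cube top rect',np.round(r[0],1),np.round(r[1],1),round(r[2],1),'all lo/hi',np.round(np.percentile(F,[2,98],0),1).tolist())
                                                                                                                       ~~~~~~~~~~~~~^^^^^^^^^^^^
    return _quantile_unchecked(
        a, q, axis, out, overwrite_input, method, keepdims, weights)
    return _ureduce(a,
                    func=_quantile_ureduce_func,
    ...<5 lines>...
                    overwrite_input=overwrite_input,
                    method=method)
    r = func(a, **kwargs)
    result = _quantile(arr,
                       quantiles=q,
    ...<2 lines>...
                       out=out,
                       weights=wgt)
    slices_having_nans = np.isnan(arr[-1, ...])
                                  ~~~^^^^^^^^^
IndexError: index -1 is out of bounds for axis 0 with size 0
```

```bash
python3 -c "
from h import *
im,W,(K,R,t)=cloud('side'); p,M,s=pose(); show()
c=K@(R@p+t); print('tcp px',c[:2]/c[2])
for r in regions_of('side','filter_cube')[:3]: print(r['confidence'],r['extent'])
save('a2.png',cv2.resize(im[130:330,200:400],(600,600),interpolation=cv2.INTER_CUBIC))"
```

```text
t 4.75 clamp [-69.8  63.8] z 24.3 ya 90.0 F [-1.3 -0.9 -0.8] j [-0.24 -0.    1.99 -0.    1.16 -1.61] tilt [-0.001  0.    -1.   ]
tcp px [305.83823507 263.35347079]
0.84 [304.1, 261.5, 24.2, 32.3]
0.57 [249.9, 206.2, 17.2, 23.3]
0.38 [298.6, 206.3, 4.0, 16.7]
```

View pics/a2.png

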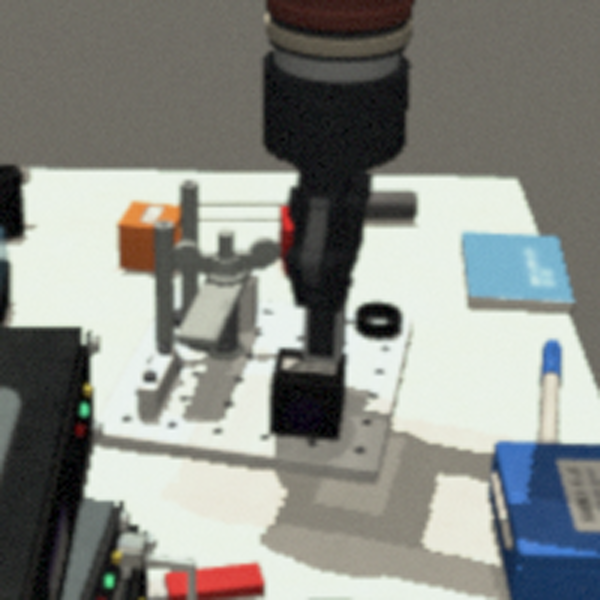

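```bash
python3 -c "
from h import *
im,W,(K,R,t)=cloud('side'); show()
for u in (300,303,307,311,314):
  print(u,[(v,np.round(np.r_[w2c(W[v,u,:2])*1000,W[v,u,2]*1000]).tolist()) for v in range(225,262,4)])
"
```

```text
t 4.85 clamp [-70.   63.9] z 24.3 ya 90.0 F [-0.4 -0.6  0.1] j [-0.24 -0.    1.99 -0.    1.16 -1.61] tilt [-0.001  0.    -1.   ]
300 [(225, [-65.0, 111.0, 123.0]), (229, [-63.0, 101.0, 110.0]), (233, [-37.0, -64.0, 10.0]), (237, [-40.0, -50.0, 10.0]), (241, [-42.0, -33.0, 10.0]), (245, [-45.0, -17.0, 11.0]), (249, [-57.0, 56.0, 47.0]), (253, [-60.0, 71.0, 48.0]), (257, [-62.0, 79.0, 45.0]), (261, [-63.0, 85.0, 41.0])]
303 [(225, [-70.0, 113.0, 124.0]), (229, [nan, nan, nan]), (233, [-64.0, 69.0, 86.0]), (237, [-64.0, 72.0, 80.0]), (241, [-64.0, 71.0, 72.0]), (245, [-66.0, 77.0, 67.0]), (249, [-65.0, 70.0, 56.0]), (253, [-65.0, 67.0, 46.0]), (257, [-67.0, 82.0, 47.0]), (261, [-68.0, 83.0, 40.0])]
307 [(225, [-76.0, 111.0, 124.0]), (229, [-73.0, 94.0, 107.0]), (233, [-74.0, 94.0, 100.0]), (237, [-71.0, 76.0, 83.0]), (241, [-72.0, 78.0, 77.0]), (245, [-72.0, 74.0, 67.0]), (249, [-71.0, 68.0, 55.0]), (253, [-71.0, 67.0, 47.0]), (257, [-74.0, 80.0, 47.0]), (261, [-74.0, 83.0, 42.0])]
311 [(225, [-83.0, 116.0, 127.0]), (229, [-82.0, 108.0, 116.0]), (233, [-80.0, 96.0, 103.0]), (237, [-78.0, 76.0, 84.0]), (241, [-78.0, 76.0, 76.0]), (245, [-79.0, 76.0, 69.0]), (249, [-79.0, 76.0, 61.0]), (253, [-78.0, 66.0, 48.0]), (257, [-80.0, 79.0, 48.0]), (261, [-81.0, 82.0, 42.0])]
314 [(225, [-84.0, 95.0, 117.0]), (229, [-84.0, 92.0, 108.0]), (233, [-84.0, 88.0, 99.0]), (237, [-82.0, 71.0, 82.0]), (241, [-83.0, 70.0, 74.0]), (245, [-83.0, 70.0, 66.0]), (249, [-84.0, 73.0, 60.0]), (253, [-82.0, 61.0, 45.0]), (257, [-84.0, 73.0, 45.0]), (261, [-85.0, 78.0, 40.0])]
```

```bash
python3 -c "
from h import *
im,W,(K,R,t)=cloud('side')
g=im[225:285,275:335].astype(float); g=np.clip(255*(g/255)**.5,0,255).astype(np.uint8)
d=W[225:285,275:335]; q=w2c(d[...,:2])*1000; y=np.clip((q[...,1]-20)/100*255,0,255); y=np.nan_to_num(y).astype(np.uint8)
save('a3.png',np.hstack([cv2.resize(g,(400,400),interpolation=cv2.INTER_CUBIC),cv2.resize(cv2.applyColorMap(y,cv2.COLORMAP_JET),(400,400),interpolation=cv2.INTER_NEAREST)]))"
```

```text
(no output)
```

View pics/a3.png

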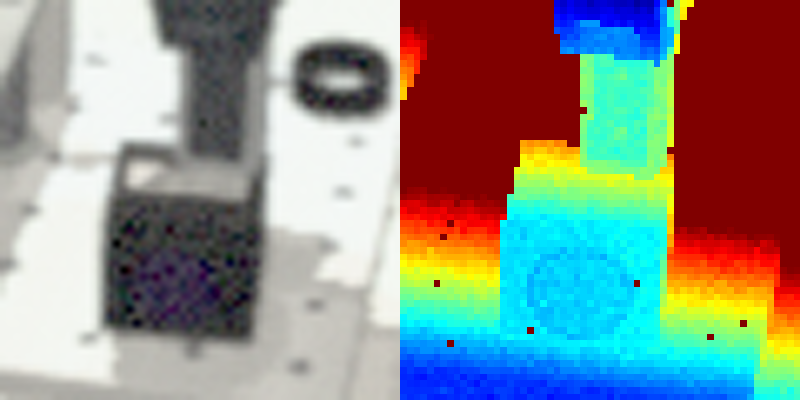

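```bash
python3 -m crank '[-2,0,0,0,0, -4,0,0,0,0, -6,0,0,0,0, -8,0,0,0,0, -10,0,0,0,0, -12,0,0,0,0, -14,0,0,0,0, -15,0,0,0,0, -15,0,0,0,0, -15,0,0,0,0]'; python3 -c "
from h import *
show(); im,W,(K,R,t)=cloud('side')
g=im[225:285,265:325].astype(float); g=np.clip(255*(g/255)**.5,0,255).astype(np.uint8)
save('a4.png',cv2.resize(g,(400,400),interpolation=cv2.INTER_CUBIC))
for r in regions_of('side','filter_cube')[:2]: print(r['confidence'],r['extent'])"
```

```text
time: 5.9
tool_pos: [0.537, -0.0527, 0.0245]
tool_rot: [-0.0, 0.099, 0.995, 0.0]
contact_force: [-0.0, -0.3, 0.3]
gripper_width: -0.003
t 5.9 clamp [-54.6  63.8] z 24.5 ya 90.0 F [-0.  -0.3  0.3] j [-0.24  0.03  1.95 -0.    1.16 -1.61] tilt [-0.  0. -1.]
0.69 [303.2, 259.8, 23.1, 30.1]
0.65 [249.1, 207.9, 16.5, 22.1]
```

View pics/a4.png

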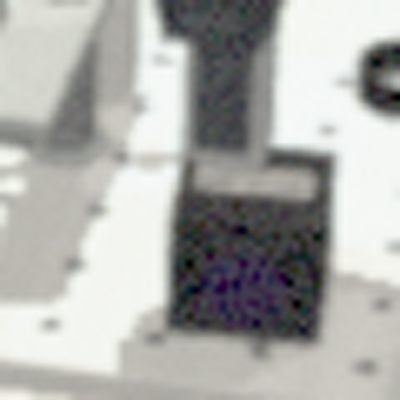

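```bash
python3 -m crank '[0,0,-40,0,0, 0,0,-90,0,0, 20,0,-130,0,0, 60,0,-160,0,0, 100,30,-160,0,0, 120,70,-160,0,0, 120,110,-160,0,0, 120,150,-160,0,0, 120,150,-160,0,0, 120,150,-160,0,0]'; python3 -c "
from h import *
show(); cube(); wing(); im,W,(K,R,t)=cloud('side'); im2,W2,_=cloud('top')
f=lambda i,u,v:cv2.resize(i[v-60:v+60,u-60:u+60],(400,400),interpolation=cv2.INTER_CUBIC)
save('a5.png',np.hstack([f(im,300,240),f(im2,260,205)]))
for n in ('side','top'):
  for r in regions_of(n,'filter_cube')[:3]: print(r['confidence'],r['extent'])"
```

```text
time: 7.0
tool_pos: [0.4486, 0.1185, 0.1844]
tool_rot: [-0.0, 0.098, 0.995, -0.0]
contact_force: [-0.6, 0.7, 0.4]
gripper_width: 0.002
t 7.0 clamp [-174.8  214.4] z 184.4 ya 90.1 F [-0.6  0.7  0.4] j [ 0.1  -0.34  1.99 -0.    1.49 -1.28] tilt [-0. -0. -1.]
side cube top rect [-64.4  66.7] [40.2 45.6] 4.5 all lo/hi [[-84.9, 47.2], [-46.0, 88.5]]
top cube top rect [-61.9  66.5] [40.1 43.2] 4.6 all lo/hi [[-82.4, 44.8], [-41.7, 87.6]]
side wing line deg (clamp) 19.9 n 260 zmax 86.0 zmed strap 62.0
top wing line deg (clamp) 24.1 n 83 zmax 88.4 zmed strap 61.9
0.88 [303.7, 208.8, 20.4, 25.2]
0.8 [251.1, 207.1, 17.5, 22.3]
0.79 [302.3, 259.6, 23.8, 34.5]
0.74 [248.4, 215.9, 20.5, 22.8]
0.66 [342.2, 173.1, 17.9, 22.5]
0.59 [344.0, 217.9, 20.7, 18.9]
```

View pics/a5.png

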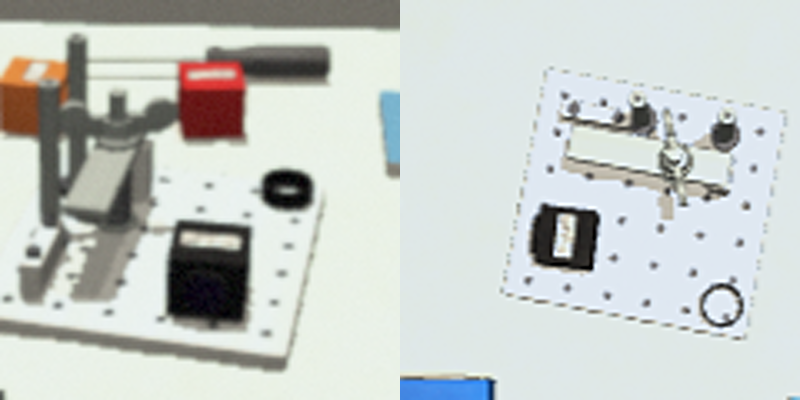

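```bash
cat >> h.py <<'E'
def tip():
    p,M,s=pose(); im,W,(K,R,t)=cloud('side'); c=K@(R@p+t); print('tcp px',np.round(c[:2]/c[2],1),'tcp',np.round(p*1000,1))
    d=(W-p)*1000; m=(abs(d[...,0])<45)&(abs(d[...,1])<70)&(d[...,2]>-45)&(d[...,2]<100)
    m&=W[...,2]>.06
    for z in range(-40,100,8):
        k=m&(d[...,2]>=z)&(d[...,2]<z+8)
        if k.sum()>3: print(z,int(k.sum()),'dx',np.round(np.percentile(d[k][:,0],[3,97])),'dy',np.round(np.percentile(d[k][:,1],[3,50,97])))
    return im
E
python3 -c "
from h import *
save('tip.png',tip()[40:340,130:530]) "
```

```text
tcp px [373.4 228.4] tcp [448.9 117.2 184.5]
24 36 dx [-9.  8.] dy [ 4.  6. 10.]
32 80 dx [-11.   9.] dy [ 4.  9. 14.]
40 112 dx [-11.   9.] dy [ 4. 11. 15.]
48 122 dx [-11.   9.] dy [ 4. 13. 15.]
56 120 dx [-11.   9.] dy [ 4. 12. 15.]
64 55 dx [-11.   7.] dy [ 7. 14. 18.]
72 79 dx [-7. 15.] dy [-8. 31. 35.]
80 120 dx [-6. 16.] dy [27. 31. 40.]
88 106 dx [-14.  17.] dy [13. 43. 47.]
96 84 dx [-15.  17.] dy [13. 47. 50.]
```

View pics/tip.png

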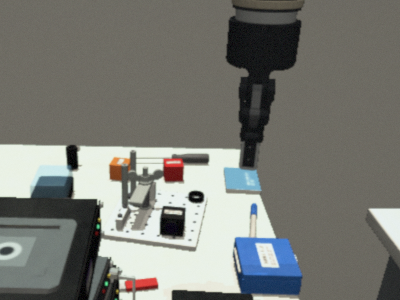

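```bash
python3 -c "
from h import *
show(); print(rel(-112,64,0,90))"
```

```text
t 7.45 clamp [-174.3  213.3] z 184.5 ya 89.9 F [-0.7 -0.9 -0.6] j [ 0.1  -0.34  1.99 -0.    1.49 -1.28] tilt [ 0.  0. -1.]
[-6.250e+01 -1.492e+02  1.845e+02 -1.000e-01]
```

```bash
python3 -m crank '[-20,-48,0,0,0, -40,-96,20,0,0, -60,-140,50,0,0, -62,-149,90,0,0, -62,-149,135,0,0, -62,-149,170,0,0, -62,-149,183,0,0, -62,-149,183,0,0, -62,-149,183,0,0, -62,-149,183,0,0]'; python3 -c "
from h import *
show()"
```

```text
time: 8.45
tool_pos: [0.4827, -0.0407, 0.0042]
tool_rot: [0.002, 0.098, 0.995, -0.0]
contact_force: [-0.1, -0.2, 0.4]
gripper_width: -0.002
t 8.45 clamp [-110.1   64.9] z 4.2 ya 90.0 F [-0.1 -0.2  0.4] j [-0.24 -0.07  2.09 -0.    1.12 -1.61] tilt [ 0.005 -0.001 -1.   ]
```

```bash
python3 -m crank '[-8,-1,0,0,0, -15,-1,0,0,0, -22,-1,0,0,0, -29,-1,0,0,0, -36,-1,0,0,0, -43,-1,0,0,0, -50,-1,0,0,0, -57,-1,0,0,0, -63,-1,0,0,0, -66,-1,0,0,0]'; python3 -c "
from h import *
show()
for n in ('side',):
  im,W,_=cloud(n)
  q=w2c(W[...,:2])*1000; z=W[...,2]*1000
  for r in regions_of(n,'filter_cube')[:3]:
    k=r['region']; print(r['confidence'],np.round(r['extent']),np.nanpercentile(q[k],[5,95],0).round(1).tolist())"
```

```text
time: 9.45
tool_pos: [0.5456, -0.0545, 0.0014]
tool_rot: [0.0, 0.099, 0.995, -0.0]
contact_force: [-1.5, 1.0, 1.0]
gripper_width: 0.0
t 9.45 clamp [-45.8  63.8] z 1.4 ya 90.0 F [-1.5  1.   1. ] j [-0.24  0.09  1.94  0.    1.12 -1.61] tilt [ 0. -0. -1.]
0.72 [251. 207.  23.  22.] [[61.0, -144.2], [99.6, -105.6]]
0.72 [271. 227.  22.  34.] [[-12.3, -1.2], [23.2, 72.4]]
0.66 [276. 256.  21.  34.] [[-37.2, 52.8], [-0.7, 86.8]]
```

```bash
python3 -m crank '[-2,0,0,0,0, -4,0,0,0,0, -6,0,0,0,0, -8,0,0,0,0, -9,0,0,0,0, -10,0,0,0,0, -11,0,0,0,0, -12,0,0,0,0, -13,0,0,0,0, -13,0,0,0,0]'; python3 -c "
from h import *
show()"
```

```text
time: 10.55
tool_pos: [0.5579, -0.0569, 0.0015]
tool_rot: [0.0, 0.099, 0.995, -0.0]
contact_force: [-0.8, -0.2, 0.4]
gripper_width: 0.004
t 10.55 clamp [-33.3  63.8] z 1.5 ya 90.0 F [-0.8 -0.2  0.4] j [-0.23  0.11  1.91  0.    1.12 -1.61] tilt [ 0. -0. -1.]
```

```bash
python3 -m crank '[0,0,0,0,0, -1,0,0,0,0, -1,0,0,0,0, -2,0,0,0,0, -2,0,0,0,0, -3,0,0,0,0, -3,0,0,0,0, -4,0,0,0,0, -4,0,0,0,0, -4,0,0,0,0]'; python3 -c "
from h import *
show()"
```

```text
time: 11.55
tool_pos: [0.5617, -0.0577, 0.0015]
tool_rot: [0.0, 0.099, 0.995, -0.0]
contact_force: [-0.7, 0.3, 0.2]
gripper_width: 0.002
t 11.55 clamp [-29.3  63.8] z 1.5 ya 90.0 F [-0.7  0.3  0.2] j [-0.23  0.12  1.9   0.    1.12 -1.61] tilt [ 0. -0. -1.]
```

```bash
python3 -m crank '[0,0,0,0,0, -1,0,0,0,0, -1,0,0,0,0, -1,0,0,0,0, -1,0,0,0,0, -2,0,0,0,0, -2,0,0,0,0, -2,0,0,0,0, -2,0,0,0,0, -2,0,0,0,0]'; python3 -c "
from h import *
show()
im,W,_=cloud('side'); q=w2c(W[...,:2])*1000; z=W[...,2]*1000
m=(abs(q[...,1]-80)<12)&(z>14)&(z<45)&(abs(q[...,0])<60)
print(np.percentile(q[m],[1,5,50,95,99],0).round(1)); m&=z>34; print(np.percentile(q[m],[1,5,50,95,99],0).round(1))
save('b1.png',cv2.resize(im[190:290,220:320],(600,600),interpolation=cv2.INTER_CUBIC))"
```

```text
time: 12.55
tool_pos: [0.5619, -0.0577, 0.0015]
tool_rot: [-0.002, 0.099, 0.995, 0.0]
contact_force: [-8.7, 2.1, 7.0]
gripper_width: -0.0
t 12.55 clamp [-29.1  63.8] z 1.5 ya 90.0 F [-8.7  2.1  7. ] j [-0.23  0.13  1.89 -0.    1.13 -1.61] tilt [-0.004  0.001 -1.   ]
[[-41.2  69.1]
 [-34.4  70.2]
 [ -1.7  83.6]
 [ 26.8  87.3]
 [ 30.3  88.7]]
[[-41.5  69.4]
 [-39.3  70.2]
 [ -6.5  82.2]
 [ 23.1  86.8]
 [ 27.6  88.8]]
```

View pics/b1.png

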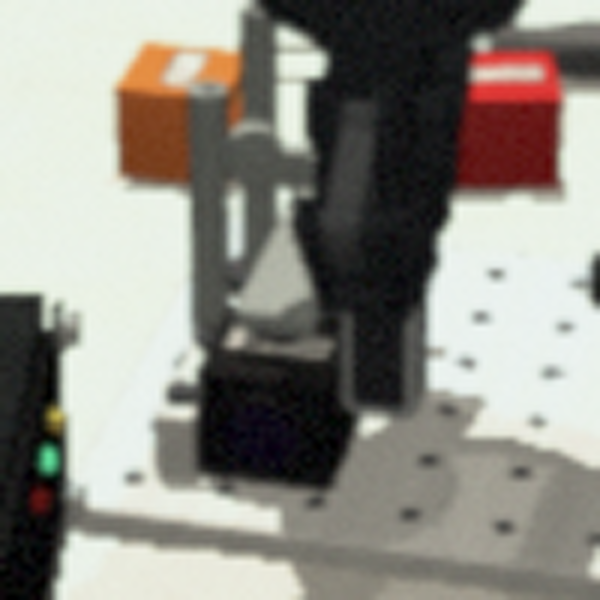

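```bash
cat >> h.py <<'E'
def arc(thetas,ds,zs,r=28):
    for th,d,z in zip(thetas,ds,zs):
        a=np.radians(th); c=r*np.array([np.cos(a),np.sin(a)])+d*np.array([-np.sin(a),np.cos(a)])
        v=rel(c[0],c[1],z,th-180); print(f'{v[0]:.0f},{v[1]:.0f},{v[2]:.0f},{v[3]:.0f},0,',end=' ')
    print()
E
python3 -m crank '[15,0,0,0,0, 35,0,0,0,0, 35,0,-40,0,0, 35,0,-80,0,0, 35,-20,-110,8,0, 20,-50,-110,16,0, 0,-80,-110,24,0, -8,-94,-110,32,0, -8,-94,-110,40,0, -8,-94,-110,48,0]'; python3 -c "
from h import *
show()
wing(); arc([200],[22],[100])"
```

```text
time: 13.6
tool_pos: [0.5541, -0.153, 0.1119]
tool_rot: [0.001, 0.498, 0.867, 0.0]
contact_force: [-0.2, 1.0, -0.4]
gripper_width: 0.0
t 13.6 clamp [-18.2 -31.1] z 111.9 ya 41.6 F [-0.2  1.  -0.4] j [-0.4   0.    1.82  0.    1.32 -0.93] tilt [ 0.003 -0.001 -1.   ]
side wing line deg (clamp) 20.4 n 252 zmax 86.2 zmed strap 62.0
top few 0
0,0,12,22,0,
```

Now rotate to 20°, descend, and begin to swing.

```bash
python3 -m crank '[0,0,0,8,0, 0,0,0,16,0, 0,0,5,22,0, 0,0,30,22,0, 0,0,55,22,0, 0,0,67,22,0, 0,0,67,22,0, 0,0,67,22,0, 0,0,67,22,0, 0,0,67,22,0]'; python3 -c "
from h import *
show()
T=[200,195,190,183,176,169,162,155,148,141]; arc(T,[18]+[14]*9,[45]*10)"
```

```text
time: 14.7
tool_pos: [0.5541, -0.1522, 0.0461]
tool_rot: [0.001, 0.651, 0.759, 0.0]
contact_force: [0.3, 0.7, 0.2]
gripper_width: -0.0
t 14.7 clamp [-18.3 -30.4] z 46.1 ya 20.0 F [0.3 0.7 0.2] j [-0.4   0.08  1.86 -0.    1.2  -0.55] tilt [ 0.003 -0.001 -1.   ]
4,-0,1,0,0, 11,-2,1,5,0, 13,-2,1,10,0, 17,-3,1,17,0, 21,-4,1,24,0, 25,-4,1,31,0, 28,-3,1,38,0, 32,-2,1,45,0, 36,-1,1,52,0, 39,1,1,59,0,
```

```bash
python3 -m crank '[4,0,1,0,0, 11,-2,1,5,0, 13,-2,1,10,0, 17,-3,1,17,0, 21,-4,1,24,0, 25,-4,1,31,0, 28,-3,1,38,0, 32,-2,1,45,0, 36,-1,1,52,0, 39,1,1,59,0]'; python3 -c "
from h import *
show(); wing()
T=[135,128,121,114,107,100,92,84,76,68]; arc(T,[14]*10,[45]*10)"
```

```text
time: 15.7
tool_pos: [0.5479, -0.1132, 0.0439]
tool_rot: [0.0, 0.941, 0.337, -0.0]
contact_force: [-1.4, -1.3, 0.6]
gripper_width: 0.001
t 15.7 clamp [-32.    6.7] z 43.9 ya -39.3 F [-1.4 -1.3  0.6] j [-0.34  0.05  1.89 -0.    1.2   0.55] tilt [-0.    -0.001 -1.   ]
side wing line deg (clamp) -36.7 n 223 zmax 87.8 zmed strap 61.3
top few 0
4,-0,-1,6,0, 7,-1,-1,13,0, 11,-2,-1,20,0, 15,-2,-1,27,0, 19,-2,-1,34,0, 22,-1,-1,41,0, 26,0,-1,49,0, 30,2,-1,57,0, 34,5,-1,65,0, 37,8,-1,73,0,
```

```bash
python3 -m crank '[4,0,0,6,0, 7,-1,0,13,0, 11,-2,0,20,0, 15,-2,0,27,0, 19,-2,0,34,0, 22,-1,0,41,0, 26,0,0,49,0, 30,2,0,57,0, 34,5,0,65,0, 37,8,0,73,0]'; python3 -c "
from h import *
show(); wing()
arc([62,58,58,62,65],[14,14,17,22,25],[45,45,45,45,45])
arc([62,240],[25,24],[110,110])"
```

```text
time: 16.8
tool_pos: [0.5812, -0.0944, 0.0431]
tool_rot: [-0.001, 0.958, -0.288, -0.001]
contact_force: [-1.2, 1.9, -0.5]
gripper_width: 0.002
t 16.8 clamp [-3.1 31.6] z 43.1 ya -112.2 F [-1.2  1.9 -0.5] j [-0.29  0.12  1.82  0.    1.2   1.87] tilt [-0.001  0.002 -1.   ]
side wing line deg (clamp) 76.0 n 58 zmax 86.2 zmed strap 60.6
top wing line deg (clamp) 76.0 n 8 zmax 85.7 zmed strap nan
3,-1,-2,6,0, 5,-2,-2,10,0, 2,-3,-2,10,0, -5,-2,-2,6,0, -10,-1,-2,3,0, 
-8,-3,-67,6,0, 34,59,-67,-172,0,
  return _methods._mean(a, axis=axis, dtype=dtype,
  ret = ret.dtype.type(ret / rcount)
```

```bash
python3 -m crank '[3,-1,-1,6,0, 5,-2,-1,10,0, 5,-2,-1,10,0, 0,-2,-1,8,0, -8,-2,-1,4,0, -10,-2,-20,3,0, -10,-2,-60,0,0, 0,10,-68,-8,0, 10,30,-68,-16,0, 20,45,-68,-24,0]'; python3 -m crank '[5,15,0,-8,0, 5,15,0,-16,0, 5,15,0,-24,0, 5,15,0,-32,0, 5,15,0,-40,0, 5,15,0,-48,0, 5,15,0,-56,0, 5,15,0,-64,0, 5,15,0,-72,0, 5,15,0,-80,0]'; python3 -c "
from h import *
show(); wing()
arc([240],[24],[100])"
```

```text
time: 17.9
tool_pos: [0.5742, -0.1454, 0.113]
tool_rot: [0.001, 0.997, -0.076, 0.001]
contact_force: [0.2, -0.1, -0.4]
gripper_width: 0.004
time: 18.9
tool_pos: [0.5763, -0.1602, 0.112]
tool_rot: [0.001, 0.813, 0.583, 0.0]
contact_force: [0.2, 1.2, -0.2]
gripper_width: -0.003
t 18.9 clamp [  5.  -33.9] z 112.0 ya -7.4 F [ 0.2  1.2 -0.2] j [-0.4   0.06  1.76 -0.    1.32 -0.07] tilt [ 0.001 -0.001 -1.   ]
side wing line deg (clamp) 63.5 n 195 zmax 85.1 zmed strap 60.5
top wing line deg (clamp) 58.7 n 42 zmax 85.4 zmed strap 57.4
-2,2,12,-68,0,
```

```bash
python3 -m crank '[-2,2,0,-8,0, -2,2,0,-16,0, -2,2,0,-24,0, -2,2,0,-32,0, -2,2,0,-40,0, -2,2,0,-48,0, -2,2,0,-56,0, -2,2,0,-64,0, -2,2,0,-68,0, -2,2,20,-68,0]'; python3 -c "
from h import *
show(); 
arc([240],[24],[44])"
```

```text
time: 20.0
tool_pos: [0.5799, -0.1636, 0.0951]
tool_rot: [0.004, 0.352, 0.936, -0.0]
contact_force: [0.3, -0.8, 0.3]
gripper_width: -0.0
t 20.0 clamp [  9.3 -36.5] z 95.1 ya 60.0 F [ 0.3 -0.8  0.3] j [-0.4   0.08  1.77 -0.    1.28 -1.25] tilt [ 0.007 -0.003 -1.   ]
3,-1,51,0,0,
```

```bash
python3 -m crank '[7,-3,0,0,0, 7,-3,0,0,0, 7,-3,10,0,0, 7,-3,25,0,0, 7,-3,40,0,0, 7,-3,51,0,0, 7,-3,51,0,0, 7,-3,51,0,0, 7,-3,51,0,0, 7,-3,51,0,0]'; python3 -c "
from h import *
show(); wing()
T=[240,235,228,221,214,207,200,193,186,179]; arc(T,[16]+[14]*9,[44]*10)"
```

```text
time: 21.0
tool_pos: [0.5704, -0.1601, 0.0411]
tool_rot: [0.0, 0.353, 0.936, 0.0]
contact_force: [-0.4, 0.1, 0.1]
gripper_width: 0.004
t 21.0 clamp [ -0.8 -34.9] z 41.1 ya 60.0 F [-0.4  0.1  0.1] j [-0.4   0.13  1.82  0.    1.2  -1.25] tilt [ 0.001 -0.    -1.   ]
side wing line deg (clamp) 66.0 n 283 zmax 90.1 zmed strap 60.6
top few 1
1,3,-3,-0,0, 5,2,-3,5,0, 9,0,-3,12,0, 13,-0,-3,19,0, 16,-1,-3,26,0, 20,-0,-3,33,0, 24,0,-3,40,0, 28,1,-3,47,0, 31,3,-3,54,0, 34,5,-3,61,0,
```

```bash
python3 -m crank '[1,3,-2,0,0, 5,2,-2,5,0, 9,0,-2,12,0, 13,0,-2,19,0, 16,-1,-2,26,0, 20,0,-2,33,0, 24,0,-2,40,0, 28,1,-2,47,0, 31,3,-2,54,0, 34,5,-2,61,0]'; python3 -c "
from h import *
show(); wing()
T=[172,165,158,151,144,137,130,123,116,109]; arc(T,[14]*10,[43]*10)"
```

```text
time: 22.1
tool_pos: [0.5481, -0.1343, 0.0432]
tool_rot: [0.001, 0.78, 0.625, -0.0]
contact_force: [-0.1, -2.3, 1.4]
gripper_width: -0.002
t 22.1 clamp [-27.7 -14. ] z 43.2 ya -1.3 F [-0.1 -2.3  1.4] j [-0.37  0.06  1.88 -0.    1.2  -0.15] tilt [ 0.001 -0.002 -1.   ]
side wing line deg (clamp) -0.7 n 285 zmax 89.1 zmed strap 59.7
top few 0
4,-2,0,7,0, 7,-3,0,14,0, 11,-4,0,21,0, 15,-4,0,28,0, 19,-4,0,35,0, 22,-3,0,42,0, 26,-2,0,49,0, 29,0,0,56,0, 33,2,0,63,0, 36,5,0,70,0,
```

```bash
python3 -m crank '[4,-2,0,7,0, 7,-3,0,14,0, 11,-4,0,21,0, 15,-4,0,28,0, 19,-4,0,35,0, 22,-3,0,42,0, 26,-2,0,49,0, 29,0,0,56,0, 33,2,0,63,0, 36,5,0,70,0]'; python3 -c "
from h import *
show(); wing()
T=[102,95,88,81,74,67,60,58]; arc(T,[14]*10,[43]*10)"
```

```text
time: 23.2
tool_pos: [0.5598, -0.0993, 0.0423]
tool_rot: [-0.0, 0.998, 0.066, -0.001]
contact_force: [-1.9, 0.4, 0.3]
gripper_width: 0.0
t 23.2 clamp [-23.1  22.7] z 42.3 ya -71.1 F [-1.9  0.4  0.3] j [-0.31  0.07  1.87  0.    1.2   1.13] tilt [-0.002  0.001 -1.   ]
side wing line deg (clamp) -65.2 n 100 zmax 86.7 zmed strap 58.9
top few 0
3,-1,-1,7,0, 7,-2,-1,14,0, 11,-2,-1,21,0, 15,-2,-1,28,0, 18,-2,-1,35,0, 22,-1,-1,42,0, 26,-0,-1,49,0, 27,0,-1,51,0,
```

```bash
python3 -m crank '[3,-1,0,7,0, 7,-2,0,14,0, 11,-2,0,21,0, 15,-2,0,28,0, 18,-2,0,35,0, 22,-1,0,42,0, 26,0,0,49,0, 27,0,0,51,0, 27,0,0,51,0, 27,0,0,51,0]';  python3 -m crank '[-5,0,0,0,0, -12,0,-1,0,0, -14,0,-20,0,0, -14,0,-60,0,0, 0,10,-68,-8,0, 10,30,-68,-16,0, 20,45,-68,-24,0, 25,56,-68,-32,0, 25,56,-68,-40,0, 25,56,-68,-48,0]'; python3 -c "
from h import *
show(); wing()"
```

```text
time: 24.3
tool_pos: [0.5868, -0.0956, 0.0421]
tool_rot: [-0.0, 0.93, -0.368, -0.001]
contact_force: [-0.7, 1.8, -0.6]
gripper_width: 0.0
time: 25.3
tool_pos: [0.5667, -0.1544, 0.111]
tool_rot: [0.0, 0.999, 0.044, 0.0]
contact_force: [0.3, -0.1, 0.1]
gripper_width: -0.004
t 25.3 clamp [ -5.5 -30. ] z 111.0 ya -73.7 F [ 0.3 -0.1  0.1] j [-0.39  0.04  1.79 -0.    1.32  1.09] tilt [ 0.001 -0.001 -1.   ]
side wing line deg (clamp) 63.6 n 182 zmax 83.4 zmed strap 58.5
top few 0
```

```bash
python3 -m crank '[4,7,0,-8,0, 4,7,0,-16,0, 4,7,0,-24,0, 4,7,0,-32,0, 4,7,0,-40,0, 4,7,0,-48,0, 4,7,0,-56,0, 4,7,0,-64,0, 4,7,0,-72,0, 4,7,0,-80,0]'; python3 -m crank '[0,0,0,-8,0, 0,0,0,-16,0, 0,0,0,-24,0, 0,0,0,-32,0, 0,0,0,-40,0, 0,0,0,-48,0, 0,0,0,-54,0, 0,0,0,-54,0, 0,0,5,-54,0, 0,0,10,-54,0]'; python3 -c "
from h import *
show(); print(rel(.5,-35,41,60))"
```

```text
time: 26.4
tool_pos: [0.5715, -0.1604, 0.1107]
tool_rot: [0.0, 0.738, 0.675, 0.0]
contact_force: [-0.6, -0.6, -0.6]
gripper_width: -0.0
time: 27.4
tool_pos: [0.5715, -0.1605, 0.1003]
tool_rot: [0.0, 0.354, 0.935, -0.0]
contact_force: [0.6, 0.3, 0.1]
gripper_width: -0.0
t 27.4 clamp [  0.4 -35.1] z 100.3 ya 59.9 F [0.6 0.3 0.1] j [-0.4   0.06  1.78 -0.    1.3  -1.25] tilt [ 0. -0. -1.]
[ 0.   0.2 59.3 -0.1]
```

```bash
python3 -m crank '[0,0,15,0,0, 0,0,30,0,0, 0,0,45,0,0, 0,0,58,0,0, 0,0,60,0,0, 0,0,60,0,0, 0,0,60,0,0, 0,0,60,0,0, 0,0,60,0,0, 0,0,60,0,0]'; python3 -c "
from h import *
show(); wing()
T=[240,236,231,226,221,216,212,208,204,200]; arc(T,[16]+[14]*9,[41]*10)"
```

```text
time: 28.4
tool_pos: [0.5718, -0.1607, 0.041]
tool_rot: [0.0, 0.353, 0.936, 0.0]
contact_force: [0.5, -0.0, -0.6]
gripper_width: 0.003
t 28.4 clamp [  0.7 -35.3] z 41.0 ya 60.0 F [ 0.5 -0.  -0.6] j [-0.4   0.13  1.81  0.    1.2  -1.25] tilt [ 0.001 -0.    -1.   ]
side wing line deg (clamp) 68.4 n 258 zmax 90.2 zmed strap 58.5
top few 0
2,2,-0,-0,0, 6,1,-0,4,0, 9,0,-0,9,0, 11,-0,-0,14,0, 14,-1,-0,19,0, 17,-1,-0,24,0, 19,-1,-0,28,0, 21,-1,-0,32,0, 23,-1,-0,36,0, 25,-0,-0,40,0,
```

```bash
python3 -m crank '[2,2,0,0,0, 6,1,0,4,0, 9,0,0,9,0, 11,0,0,14,0, 14,-1,0,19,0, 17,-1,0,24,0, 19,-1,0,28,0, 21,-1,0,32,0, 23,-1,0,36,0, 25,0,0,40,0]'; python3 -c "
from h import *
show(); wing()
T=[198,196,194,192]; arc(T,[14]*9,[41]*10)"
```

```text
time: 29.5
tool_pos: [0.553, -0.1448, 0.0408]
tool_rot: [0.001, 0.653, 0.758, -0.0]
contact_force: [-0.0, -3.8, -0.6]
gripper_width: -0.002
t 29.5 clamp [-20.8 -23.3] z 40.8 ya 19.8 F [-0.  -3.8 -0.6] j [-0.39  0.08  1.87 -0.    1.19 -0.53] tilt [ 0.001 -0.002 -1.   ]
side wing line deg (clamp) 20.9 n 273 zmax 89.0 zmed strap 58.2
top few 0
2,-1,-0,2,0, 2,-1,-0,4,0, 4,-2,-0,6,0, 4,-2,-0,8,0,
```

```bash
python3 -m crank '[1,-1,0,1,0, 2,-1,0,2,0, 2,-1,0,3,0, 3,-1,0,4,0, 3,-1,0,5,0, 4,-2,0,6,0, 4,-2,0,6,0, 4,-2,0,6,0, 4,-2,0,6,0, 4,-2,0,6,0]'; python3 -c "
from h import *
show(); wing()"
```

```text
time: 30.6
tool_pos: [0.5512, -0.143, 0.041]
tool_rot: [0.003, 0.69, 0.723, -0.001]
contact_force: [3.0, -9.2, -3.7]
gripper_width: 0.001
t 30.6 clamp [-23.  -21.9] z 41.0 ya 14.0 F [ 3.  -9.2 -3.7] j [-0.38  0.07  1.87 -0.    1.19 -0.43] tilt [ 0.003 -0.005 -1.   ]
side wing line deg (clamp) 16.7 n 280 zmax 89.2 zmed strap 57.9
top few 0
```

```bash
python3 -m crank '[1,0,0,0,0, 1,0,0,0,0, 2,0,0,1,0, 2,0,0,1,0, 3,0,0,2,0, 3,0,0,2,0, 3,0,0,2,0, 3,0,0,2,0, 3,0,0,2,0, 3,0,0,2,0]'; python3 -c "
from h import *
show(); wing()"
```

```text
time: 31.7
tool_pos: [0.5508, -0.1428, 0.0411]
tool_rot: [0.005, 0.703, 0.711, -0.003]
contact_force: [2.6, -19.0, -4.1]
gripper_width: 0.001
t 31.7 clamp [-23.4 -21.8] z 41.1 ya 12.0 F [  2.6 -19.   -4.1] j [-0.38  0.07  1.88 -0.01  1.19 -0.39] tilt [ 0.002 -0.011 -1.   ]
side wing line deg (clamp) 16.9 n 274 zmax 90.0 zmed strap 58.2
top few 0
```

```bash
python3 -m crank '[-4,0,0,0,0, -8,0,0,0,0, -14,0,0,0,0, -14,0,-15,0,0, -14,0,-40,0,0, -14,0,-80,0,0, -14,0,-110,0,0, -14,-50,-120,0,0, -14,-100,-120,0,0, -14,-150,-120,0,0]'; python3 -m crank '[0,-50,0,0,0, 0,-50,0,0,0, 0,-50,0,0,0, 0,-50,0,0,0, 0,-50,0,0,0, 0,-50,0,0,0, 0,-50,0,0,0, 0,-50,0,0,0, 0,-50,0,0,0, 0,-50,0,0,0]'; python3 -c "
from h import *
show(); wing()
im,W,_=cloud('side'); im2,W2,_=cloud('top')
f=lambda i,u,v:cv2.resize(i[v-50:v+50,u-50:u+50],(400,400),interpolation=cv2.INTER_CUBIC)
save('c1.png',np.hstack([f(im,280,230),f(im2,265,200)]))
for Q,n in((W,'side'),(W2,'top')):
  q=w2c(Q[...,:2])*1000; z=Q[...,2]*1000
  for lo,hi in((35,50),(14,45)):
    m=(abs(q[...,1]-66)<28)&(z>lo)&(z<hi)&(q[...,0]<19)&(q[...,0]>-60); print(n,m.sum(),np.percentile(q[m],[2,98],0).round(1).tolist())"
```

```text
time: 32.8
tool_pos: [0.4002, -0.1528, 0.1621]
tool_rot: [0.001, 0.702, 0.712, 0.0]
contact_force: [-0.4, -1.3, 1.1]
gripper_width: -0.002
time: 33.8
tool_pos: [0.3512, -0.1538, 0.1604]
tool_rot: [-0.0, 0.703, 0.711, -0.0]
contact_force: [-0.0, -0.1, -0.4]
gripper_width: 0.003
t 33.8 clamp [-217.   -71.7] z 160.4 ya 12.0 F [-0.  -0.1 -0.4] j [-0.61 -0.56  2.19  0.    1.51 -0.62] tilt [-0.  0. -1.]
side wing line deg (clamp) 12.8 n 210 zmax 82.6 zmed strap 58.1
top wing line deg (clamp) 12.8 n 60 zmax 85.2 zmed strap 57.9
side 347 [[-20.8, 46.4], [18.3, 87.9]]
side 444 [[-20.9, 47.4], [18.3, 88.4]]
top 153 [[-18.0, 44.8], [18.3, 87.3]]
top 105 [[-54.6, 43.8], [16.4, 87.8]]
```

View pics/c1.png

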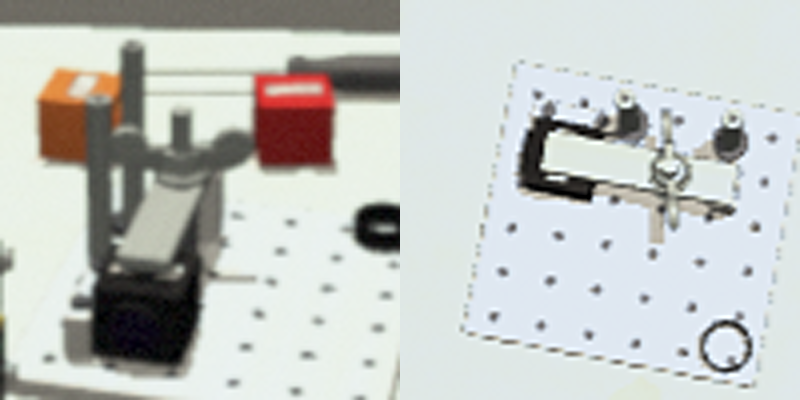

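```bash
python3 -c "
from h import *
print(order.job_done()); show()"
```

```text
the job is handed in; nothing more can be done
None
the job is handed in; nothing more can be done
```

The filter cube is at the stop under the strap toe and the wing nut is tight. I handed the job in at about 34 s on the robot's clock; it returns no verdict.

**What I did:** I pushed the cube back with the shut fingers until it met the stop, where the force rose to about 9 N. Then I turned the nut clockwise in three strokes from the front, pushing on alternate wings and keeping clear of the posts. I stopped when 3 mm more command moved the finger only 0.4 mm and the force doubled to about 19 N. The arm then withdrew.

**Last checks:**
- **Cube:** its front face is at about -18 to -21 mm in the clamp's axes, which puts it within about 2 mm of the seat. It spans y from about 45 to 88 mm with its ring, so it is a few mm left of the seat, and it looks square.
- **Nut:** both cameras put the wings at 12.8 deg, so the joint is at about 7.6 rad. The strap's top has come down from 62 to 58 mm, as expected for a tight nut.
- **Surroundings:** the posts and the lens ring looked unmoved in the last picture. I did not check the other bystanders one by one, but the arm passed well above them.

**Disagreements and limits:**
- **Tool height:** the reported tool height was about 26 mm lower than the real finger tip. My first push therefore passed over the cube without moving it. I measured the offset with the side camera and allowed for it afterwards.
- **Wing reading:** with the finger against the nut, the cameras read the wings about 4 deg off, so I relied on the later clear view.
- **Clamping force:** the strap's force on the cube could not be measured directly; I infer it from the nut being at its stop.
- **Pictures:** I viewed 10.

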